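# Load the drill jig and lock its drill plate

## Robot

A 7-joint arm with a two-finger parallel gripper is mounted at the origin on the work surface; the furniture and walls round the work are solid. World frame = base frame: x ahead of the robot, y to its left, z up, the work surface at z = 0. Lengths are in m, angles in rad, forces in N, time in s.
With the tool pointing down it reaches from about 0.35 to 0.775 m from the base axis. Payload 3.1 kg.
Tool frame: the origin (TCP) lies on the centre line of the jaws, within the pads' length; the fingertips stand 25 mm ahead of it and the grasp point (between the pads) lies 6 mm ahead of it; y points along the fingers, x is the direction in which the jaws open and shut, and the axes are right-handed (so a half turn about y gives the same grasp; the last joint's range is limited). The gripper opens to 85 mm and grips with 20 to 120 N. Pads are 22 mm wide; open, the fingers measure 114 mm over their backs; the gripper's body (76 mm by 85 mm) begins 54 mm behind the grasp point. The pads swing forward as they close: fully open they stand 13 mm farther back than shut.
Start: joints at [-1.206, 0.311, 0.014, 1.512, -0.004, 1.319, -0.027], TCP at [0.218, 0.505, 0.223] pointing down, gripper open.
Joint ranges: [-2.7, 2.7], [-0.3, 1.91], [-1.27, 1.3], [0.12, 2.57], [-1.44, 4.58], [0.2, 2.03], [-3.05, 3.05]. Speed limits (rad/s): [2.79, 2.79, 3.14, 3.14, 3.14, 3.14, 3.14].

## Interface

Orientations are given as [roll, pitch, yaw] about the fixed x, y, z axes, in that order (R = Rz(yaw) Ry(pitch) Rx(roll)).
In Python, from workcell import robot gives the robot as it stands.
- The arm moves only by the tool carry_out, never from a script. Its argument "targets" is a list of rows, each a list of 2 entries, a list of its own where there are three numbers: the shift along the world's x, y, z in m, then the turn about the world's z in degrees. A call has 1 to 12 rows; each row shifts and turns the commanded pose from where the row before left it; what a row does not reach is not made up. A row lasts 1/10 s, in which the tool goes at most 50 mm and 8.59 degrees, less where a joint would pass 70% of its speed; a pose out of reach is approached as far as the arm can. A call with a gripper value outside its range is refused whole. "jaw" is the closure, from 0 (fully open) to 1 (shut), set as the call begins (left out, the last holds). The fingers move at their own pace and stop on an object; the grip force is fixed at half the most. Time passes only in rows, so rows that do not move let the fingers close. It gives the time, the measured TCP pose, the force and the opening at its end, in the units of the state.
- robot.read_state(): the state, without advancing time (a new reading comes with each control period).
- robot.get_image(name): name is "side" or "top" or "wrist"; returns the picture (420x560x3 uint8, red, green, blue); there is no depth.
- robot.calibration(name): a dict with "fovy" (degrees; the focal length in pixels is half the picture's height over the tangent of half this angle, whatever the lens; pixels are square), "cx", "cy" (the principal point, pixels), "R" (3x3) and "t" (3): a world point X has camera coordinates R X + t; the wrist camera has in their place "mount" (4x4, takes a point from camera to tool coordinates, whose origin is the TCP and whose axes are the tool frame's). Camera axes: x right, y down, z forward; pixel columns grow to the right and rows downward; lengths in m; the calibration is good to about 2 mm. A picture is of the moment at which its call begins: read the wrist's pose just before it. calibration takes no time and is no camera call.
- robot.sign_off(): hands the job in, once; it reports no verdict.
Trained networks look in the newest picture that a camera, given by its name, has taken for a name from the list of things; names that differ only in an ending like _2 or _b are one class to them, and where a whole thing is asked for, a point or a joint stands for the part that bears it (a point fixed in the world has none). Each returns a list of dicts, best first, with "confidence" (0 to 1); they miss things now and then, are a little off and sometimes report something else, mostly with a low value. They report only what shows in the picture. A call takes as long as a camera call. They do not tell look-alikes from the thing itself.
- robot.look_for(camera, query): "box" ([left, top, width, height] in pixels, round what is visible of it).
- robot.outline_of(camera, query): "mask" (420x560 bool, what is visible of it) and "box" ([left, top, width, height] in pixels, round what is visible of it).
The state is a dict: "time": time; "joints": joint angles; "qvel": joint speeds; "joint_efforts": joint torques, N m; "tool_pos": TCP position; "ee_rot": TCP orientation; "wrist_force": force on the tool from outside, world axes, zero at the start; "moment": the same for the moment, N m; "finger_gap": finger opening in m.
Only numpy, scipy, OpenCV 4.12 (cv2) and the standard library are available. Lean on these libraries where they do the work, as an engineer would, in place of code of your own. Each camera call takes 0.05 s, during which the arm holds its last target. There are 200 camera calls.

## Task

Load the drill jig: lower the housing, open side up, on to the floor of the nest between the six nest blocks, lay the spacer frame square on it, then the cover on top, without dropping them in. Then lower the drill plate over them with the stud heads through the wide ends of its two keyholes, and slide it sideways under the heads until the studs reach the narrow ends of the slots, so that it is locked down. Leave the spray bottle, the countersink and the bucking bar where they stand.

Things in the scene. Friction and masses are not known exactly. Their poses are not given: they have to be found in the camera images.
- jig: Drill jig, fixed to the bench: dark steel base 200 x 116 x 12 mm (x, y, z), origin at the centre of its underside, with a nest of six aluminium blocks and two headed studs. The blocks are 77 mm high over the bench, 11.5 mm thick: one mid-way on each short side (38 mm wide), two on each long side, whose middle 62 mm stays open down to the base for the fingers.
- nest (a point): Centre of the nest's floor, 12 mm above the bench, axes as the jig (x long, y short, z up). The pocket is 105 x 55 mm (x, y); the uppermost 7 mm of its blocks slopes 5 mm outward as a lead-in. Stacked on this floor: housing 40, spacer 16, cover 12 mm; the stack's top is then 80 mm over the bench, 3 mm above the blocks, and carries the drill plate.
- stud_a (a point): Top of the steel stud on the jig's long axis, 78 mm from the centre towards +x, 96 mm above the bench. Shank 8 mm diameter; round head 18 mm diameter, its underside 88.6 mm above the bench, bevelled on top to 10 mm diameter.
- stud_b (a point): Top of the equal stud 78 mm from the jig's centre towards -x.
- housing_mid (a point): Centre (half-way up) of the housing: loose aluminium box, open at the top, 100 x 50 x 40 mm (x, y, z), walls and floor 8 mm, a square boss in each inner corner, about 0.3 kg; z points up out of the opening. Fits the nest either way round, its x along the jig's x, 2.5 mm play on each side. Grasp across the 50 mm width, mid-way along.
- spacer_mid (a point): Centre of the spacer: loose flat aluminium frame 100 x 50 x 16 mm (x, y, z) with a 66 x 24 mm window and four 5 mm holes; about 0.15 kg. Either way round. Grasp across its 50 mm width.
- cover_mid (a point): Centre of the cover: loose flat aluminium plate 100 x 50 x 12 mm (x, y, z) with a 20 mm round hole in its middle and four 5 mm holes; about 0.13 kg. Either way round. Grasp across its 50 mm width.
- plate_grip (a point): Centre of the drill plate's grip bar, over the middle of the plate, 34 mm above its underside. Bar 66 mm long (x), 12 mm wide (y), 12 mm high, on two posts, 22 mm clear over the plate. Plate: loose, steel, 192 x 72 x 6 mm (x, y, z), about 0.45 kg, four bushes 9 mm high at 42 mm (x), 17 mm (y). Locked, its middle is over the nest's centre; either way round will do.
- eye_a (a point): Centre of the wide end (23.5 mm diameter) of one keyhole in the drill plate, on its underside, 78 mm along x and 17 mm along +y from the plate's middle. A slot 12 mm wide runs from it 17 mm to the plate's -y, to the round end's centre at y = 0. Put on over the studs, the plate slides to its own +y; the slot ends strike the shanks 2 mm past the centred position.
- eye_b (a point): The same of the other keyhole, at 78 mm along -x and 17 mm along +y from the plate's middle; its slot runs the same way.
- spray_mid (a point): Middle of the spray bottle standing upright: about 70 x 86 mm, 207 mm tall; this point is 100 mm above its foot. Leave it alone.
- csink_mid (a point): Middle of the countersink tool lying on the bench: 27 x 86 x 28 mm (x, y, z). Leave it alone.
- bar_mid (a point): Middle of the steel bucking bar lying on the bench: 36 x 100 x 28 mm (x, y, z). Leave it alone.
Things that resemble listed ones, but are neither listed nor needed, are in the scene too. Leave any green or red look-alike of the part that bears spacer_mid alone.

How it is judged:
On the way, in this order (a step that is already met when the one before it is completed fails the run):
1. the housing stands square on the floor of the nest (horizontal distance between housing_mid and nest below 0.005 m and z of housing_mid in the frame of nest between 0.016 and 0.023 m and angle between housing_mid's own z axis and vertical below 0.05 rad and angle between the x axis of housing_mid and the x axis of jig, either way round below 0.09 rad), for 0.2 s.
2. the spacer lies square on the housing in the nest (all of step 1 and horizontal distance between spacer_mid and nest below 0.005 m and z of spacer_mid in the frame of nest between 0.044 and 0.051 m and angle between spacer_mid's own z axis and vertical below 0.05 rad and angle between the x axis of spacer_mid and the x axis of jig, either way round below 0.09 rad), for 0.2 s.
3. the cover lies square on the spacer in the nest (all of step 2 and horizontal distance between cover_mid and nest below 0.005 m and z of cover_mid in the frame of nest between 0.058 and 0.065 m and angle between cover_mid's own z axis and vertical below 0.05 rad and angle between the x axis of cover_mid and the x axis of jig, either way round below 0.09 rad), for 0.2 s.
4. the drill plate lies flat on the cover with the stud heads through its keyholes (all of step 3 and x of plate_grip in the frame of nest between -0.006 and 0.006 m and y of plate_grip in the frame of nest between -0.024 and 0.024 m and z of plate_grip in the frame of nest between 0.0995 and 0.1055 m and angle between plate_grip's own z axis and vertical below 0.05 rad and angle between the x axis of plate_grip and the x axis of jig, either way round below 0.09 rad), for 0.05 s.
At the end, for the whole second after the job is handed in: Housing, spacer and cover lie in this order in the nest, each within 5 mm of its centre and 4 mm of its seated height, level and square; the drill plate lies flat on them under the stud heads, its middle within 4.5 mm of the nest's centre along the slots (6 mm across); all at rest (all of step 3 and x of plate_grip in the frame of nest between -0.006 and 0.006 m and y of plate_grip in the frame of nest between -0.0045 and 0.0045 m and z of plate_grip in the frame of nest between 0.0995 and 0.1055 m and angle between plate_grip's own z axis and vertical below 0.05 rad and angle between the x axis of plate_grip and the x axis of jig, either way round below 0.09 rad and linear speed of each of housing, spacer, cover, drill_plate below 0.02 m/s); the robot touches nothing.
It fails at once if the spray bottle is pushed more than 25 mm from its place or upset (distance of spray_mid from where it was at the start of the episode above 0.025 m or angle between spray_mid's own z axis and vertical above 0.4 rad).
It fails at once if the countersink is moved more than 25 mm (distance of csink_mid from where it was at the start of the episode above 0.025 m).
It fails at once if the bucking bar is moved more than 25 mm (distance of bar_mid from where it was at the start of the episode above 0.025 m).
It fails at once if a part or the drill plate is dropped or slammed into the jig (it comes down on its last 6 cm faster than 0.6 m/s) ((horizontal distance between housing_mid and nest below 0.03 m and z of housing_mid in the frame of nest below 0.08 m and linear speed of housing above 0.6 m/s) or (horizontal distance between spacer_mid and nest below 0.03 m and z of spacer_mid in the frame of nest below 0.108 m and linear speed of spacer above 0.6 m/s) or (horizontal distance between cover_mid and nest below 0.03 m and z of cover_mid in the frame of nest below 0.121 m and linear speed of cover above 0.6 m/s) or (horizontal distance between plate_grip and nest below 0.03 m and z of plate_grip in the frame of nest below 0.16 m and linear speed of drill_plate above 0.6 m/s)).
It also fails if it takes over 72 s, if anything falls off the work surface, if the arm or the gripper's body presses on something with over 40 N, if the wrist force passes 120 N, or if a joint passes its speed limit or range.

## Working session

There is one attempt and no reset: what is moved stays moved. The work goes in short steps, Python scripts to look and compute and a tool call to move; the robot and the scene stay as the last step left them, time stands still between calls to the robot, and variables do not carry over. Pictures are saved under pics/ and viewed, on a budget of 10 in all, crops included, one or two more only if the job needs it, and the job is handed in when it is done.

Besides the shell and the picture viewer there is one more tool, called after "Emit:" as name([rows], argument=value, ...), one row to a line, values as JSON. carry_out: Moves the arm, as the interface text tells. Its arguments: {"type":"object","properties":{"targets":{"type":"array"},"jaw":{"type":"number"}},"required":["targets"]}

```bash
mkdir -p pics; ls; cat > h.py <<'E'
import numpy as np, cv2
from workcell import robot
def K(c):
    f=210/np.tan(np.radians(c["fovy"])/2); return f,c["cx"],c["cy"]
def Reul(e):
    from scipy.spatial.transform import Rotation as Ro
    return Ro.from_euler('xyz',e).as_matrix()
def cam(name,st=None):
    c=robot.calibration(name); f,cx,cy=K(c)
    if name=="wrist":
        st=st or robot.read_state(); M=np.array(c["mount"]); T=np.eye(4); T[:3,:3]=Reul(st["ee_rot"]); T[:3,3]=st["tool_pos"]
        W=T@M; R=W[:3,:3].T; t=-R@W[:3,3]
    else: R=np.array(c["R"]); t=np.array(c["t"])
    return f,cx,cy,R,t
def ray(C,u,v):
    f,cx,cy,R,t=C; return -R.T@t, R.T@np.array([(u-cx)/f,(v-cy)/f,1.])
def onz(C,u,v,z):
    o,d=ray(C,u,v); return o+d*(z-o[2])/d[2]
def proj(C,X):
    f,cx,cy,R,t=C; p=R@np.array(X)+t; return np.array([f*p[0]/p[2]+cx,f*p[1]/p[2]+cy])
def save(im,n): cv2.imwrite('pics/'+n,im[:,:,::-1])
E
python3 - <<'E'
from h import *
st=robot.read_state(); print(st)
for n in("side","top","wrist"):
    c=robot.calibration(n); print(n,c)
top=robot.get_image("top");save(top,"top.png")
C=cam("top")
for q in ["jig","housing_mid","spacer_mid","cover_mid","plate_grip","spray_mid","csink_mid","bar_mid"]:
    for d in robot.outline_of("top",q)[:4]:
        m=d["mask"].astype(np.uint8)
        p=cv2.findNonZero(m); r=cv2.minAreaRect(p)
        print(q,round(d["confidence"],2),d["box"],[np.round(x,1) for x in r],onz(C,*r[0],0.02).round(3), np.median(top[m>0],axis=0))
s=robot.get_image("side");save(s,"side.png")
E
```

```text
pics
{'time': 0.0, 'joints': array([-1.20571842,  0.31173559,  0.01395784,  1.51305312, -0.00441475,
        1.31917179, -0.02718718]), 'qvel': array([-0.00020342,  0.00026513,  0.00035549, -0.0008078 ,  0.00089258,
       -0.00169436, -0.00065826]), 'joint_efforts': array([ 4.11116716e-04, -3.79916131e+01,  1.46519998e-01, -2.30589437e+01,
        1.24294186e-02,  1.40457315e-02,  2.26988540e-06]), 'tool_pos': array([0.21728501, 0.50445666, 0.22221713]), 'ee_rot': array([-1.57086761,  0.00233596,  1.16413678]), 'wrist_force': array([-0.406839  ,  0.20524564, -0.29771625]), 'moment': array([-0.00660957, -0.05644694, -0.0198444 ]), 'finger_gap': 0.0853223645535117}
side {'fovy': 48.35348744015369, 'cx': 283.03302291864946, 'cy': 212.06858346646413, 'R': array([[ 0.99963625, -0.01966001,  0.01846204],
       [ 0.00953748, -0.38261795, -0.92385743],
       [ 0.02522696,  0.92369746, -0.38229126]]), 't': array([-0.53773768,  0.11515639,  1.15721534])}
top {'fovy': 54.692778525665226, 'cx': 282.6080334270146, 'cy': 209.49539270285976, 'R': array([[ 0.01989584, -0.99979542, -0.00364337],
 
[... 1585 characters left out ...]
p 0.59 [332.6, 174.1, 51.3, 87.2] [array([357.3, 216.7]), array([34. , 85.3]), np.float64(13.6)] [ 0.536 -0.023  0.02 ] [226. 223. 224.]
spray_mid 0.89 [384.9, 87.3, 54.5, 67.1] [array([412.6, 122.4]), array([36.9, 66.1]), np.float64(27.1)] [ 0.755 -0.148  0.02 ] [173. 119. 110.]
spray_mid 0.7 [268.4, 229.7, 30.9, 47.8] [array([284.1, 254.4]), array([46.2, 23.9]), np.float64(78.0)] [0.448 0.141 0.02 ] [252. 247. 247.]
csink_mid 0.83 [324.8, 102.1, 24.4, 32.1] [array([339.4, 118.5]), array([11.5, 35.5]), np.float64(29.4)] [0.761 0.02  0.02 ] [78. 74. 69.]
bar_mid 0.65 [154.3, 279.7, 47.4, 23.3] [array([179.2, 291.3]), array([46.5, 18.4]), np.float64(16.7)] [0.362 0.372 0.02 ] [178. 167. 156.]
```

View pics/top.png

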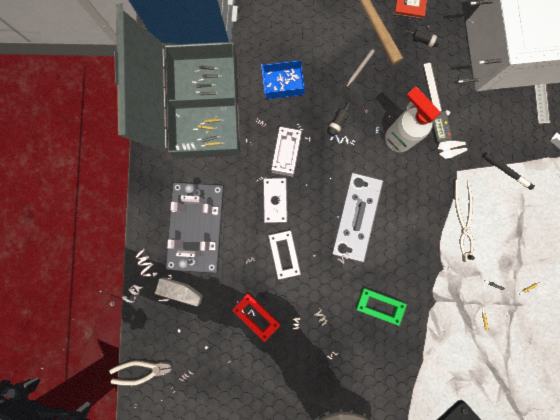

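View pics/side.png

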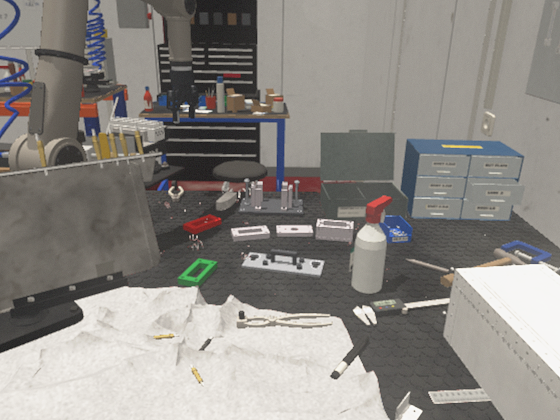

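The top view shows the jig at (194,227), with its long axis roughly along world x. The housing (286,151), cover (275,200) and spacer (284,255) lie in a column, and the plate is at (357,217). The look-alikes are green at (380,306) and red at (256,317). The side view agrees: the housing stands open side up and the plate has its bar up. I'll go above the jig for a close look.

Emit:
carry_out([
  [[0.036,-0.02,0.005],2.9],
  [[0.036,-0.02,0.005],2.9],
  [[0.036,-0.02,0.005],2.9],
  [[0.036,-0.02,0.005],2.9],
  [[0.036,-0.02,0.005],2.9],
  [[0.036,-0.02,0.005],2.9],
  [[0.036,-0.02,0.005],2.9],
  [[0.03,-0.02,0.005],2.9],
  [[0,0,0],0],
  [[0,0,0],0],
  [[0,0,0],0],
])

```text
time: 1.6
tool_pos: [0.4982, 0.3466, 0.2631]
ee_rot: [-1.569, -0.001, 1.571]
wrist_force: [-0.2, 0.7, 0.2]
finger_gap: 0.0854
```

```bash
python3 - <<'E'
from h import *
st=robot.read_state(); print(st["time"],st["tool_pos"],st["ee_rot"],st["joints"])
im=robot.get_image("wrist");save(im,"w1.png")
C=cam("wrist",st)
for q in ["stud_a","jig","nest","housing_mid","cover_mid","spacer_mid"]:
    for d in robot.look_for("wrist",q)[:4]:
        b=d["box"]; print(q,round(d["confidence"],2),b,onz(C,b[0]+b[2]/2,b[1]+b[3]/2,0.096 if q[:2]=="st" else 0.02).round(4))
E
```

```text
1.6 [0.49817421 0.34655998 0.26308207] [-1.56930692e+00 -9.79437714e-04  1.57111828e+00] [-0.70417675  0.41580628  0.10544039  1.26902981 -0.04445328  1.45958438
  0.96842201]
stud_a 0.64 [240.0, 105.6, 88.7, 157.7] [0.49   0.3505 0.096 ]
jig 0.64 [239.5, 105.7, 88.5, 158.6] [0.5091 0.3508 0.02  ]
jig 0.31 [81.8, 311.4, 22.7, 18.8] [0.7392 0.0368 0.02  ]
nest 0.58 [240.6, 104.9, 85.6, 160.2] [0.5091 0.3503 0.02  ]
housing_mid 0.86 [132.0, 256.4, 45.7, 64.1] [0.677  0.1474 0.02  ]
cover_mid 0.82 [135.9, 190.5, 47.1, 67.2] [0.5677 0.1696 0.02  ]
spacer_mid 0.81 [111.0, 0.0, 96.8, 70.3] [0.3268 0.2023 0.02  ]
spacer_mid 0.63 [95.1, 100.0, 68.0, 80.9] [0.4487 0.1456 0.02  ]
```

View pics/w1.png

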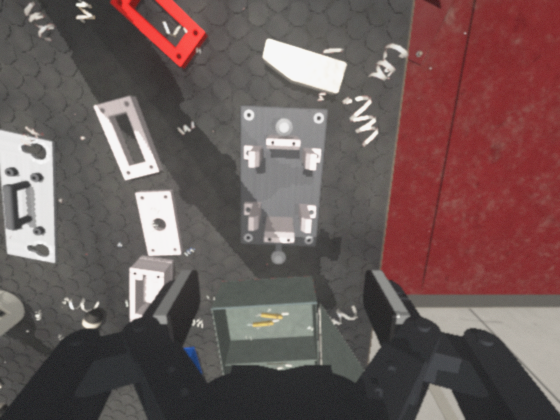

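The wrist view has world +x downward and +y to the right. The stud tops are at about (283,127) and (278,257), the spacer at (127,138), the cover at (159,222), the housing at (152,285) and the plate at left (27,196), with its wide eyes on the left or right side still to be settled. I'll compute poses from these and compare them with the top view.

```bash
cat >> h.py <<'E'
def rect(C,mask,z):
    "min-area rectangle of a mask's outline, laid on height z: centre, size, long axis direction deg"
    cs,_=cv2.findContours(mask.astype(np.uint8),cv2.RETR_EXTERNAL,cv2.CHAIN_APPROX_NONE)
    c=max(cs,key=cv2.contourArea)[:,0,:]
    P=np.array([onz(C,u,v,z)[:2] for u,v in c]).astype(np.float32)
    (x,y),(w,h),a=cv2.minAreaRect(P*1000)
    if h>w: a+=90; w,h=h,w
    return round(x,1),round(y,1),round(w,1),round(h,1),round((a+90)%180-90,1)
E
python3 - <<'E'
from h import *
st=robot.read_state(); im=robot.get_image("wrist"); C=cam("wrist",st)
g=cv2.cvtColor(im,cv2.COLOR_RGB2GRAY)
for (u,v) in [(283,127),(278,257)]:
    k=6; s=g[v-14:v+15,u-14:u+15]; big=cv2.resize(s,None,fx=6,fy=6,interpolation=cv2.INTER_CUBIC)
    c=cv2.HoughCircles(big,cv2.HOUGH_GRADIENT,1,200,param1=80,param2=12,minRadius=24,maxRadius=66)
    if c is not None:
        for q in c[0][:1]:
            uv=(q[0]/6-.4+u-14,q[1]/6-.4+v-14); print("stud",uv,q[2]/6,onz(C,*uv,.0925).round(4))
CT=cam("top"); robot.get_image("top")
for q,z in [("spacer_mid",.016),("cover_mid",.012),("housing_mid",.04),("plate_grip",.006)]:
  for n,CC in (("wrist",C),("top",CT)):
    for d in robot.outline_of(n,q)[:3]: print(q,n,round(d["confidence"],2),rect(CC,d["mask"],z),rect(CC,d["mask"],0))
a=cv2.resize(im[120:270,0:60],None,fx=4,fy=4,interpolation=cv2.INTER_CUBIC)
b=cv2.resize(im[95:270,235:335],None,fx=4,fy=4,interpolation=cv2.INTER_CUBIC)[:600]
b=cv2.resize(im[95:270,235:335],(343,600),interpolation=cv2.INTER_CUBIC)
save(np.hstack([a,b]),"w2.png")
E
```

```text
spacer_mid wrist 0.81 (447.0, 145.0, 100.6, 58.8, 13.7) (448.4, 137.0, 104.6, 61.2, 13.7)
spacer_mid top 0.86 (308.1, 201.1, 100.0, 51.4, 46.7) (305.1, 202.1, 101.7, 52.3, 46.7)
spacer_mid top 0.85 (337.6, -76.4, 103.8, 51.9, 70.8) (335.2, -80.2, 105.6, 52.8, 70.8)
spacer_mid top 0.8 (447.3, 140.8, 101.6, 51.9, 13.5) (446.7, 140.8, 103.3, 52.9, 13.5)
cover_mid wrist 0.94 (570.1, 167.4, 102.8, 55.1, 2.5) (574.7, 162.1, 105.9, 56.7, 2.5)
cover_mid top 0.88 (571.1, 162.6, 100.8, 52.6, 1.3) (572.4, 162.8, 102.1, 53.3, 1.3)
housing_mid wrist 0.87 (667.1, 150.9, 115.0, 61.4, -9.6) (694.2, 130.1, 127.3, 68.0, -9.6)
housing_mid top 0.71 (364.2, 367.3, 105.2, 40.6, 73.1) (359.2, 377.4, 109.9, 42.4, 73.1)
housing_mid top 0.58 (679.6, 142.4, 103.7, 50.4, -11.0) (688.7, 142.5, 108.4, 52.6, -11.0)
plate_grip wrist 0.6 (537.4, -22.1, 194.5, 77.1, -13.1) (539.3, -27.5, 197.4, 78.2, -13.1)
plate_grip top 0.56 (536.7, -24.3, 195.7, 74.6, -13.4) (537.1, -25.4, 197.0, 75.1, -13.4)
plate_grip top 0.4 (506.3, 347.6, 200.8, 117.1, -3.1) (506.5, 348.9, 202.1, 117.8, -3.1)
```

View pics/w2.png

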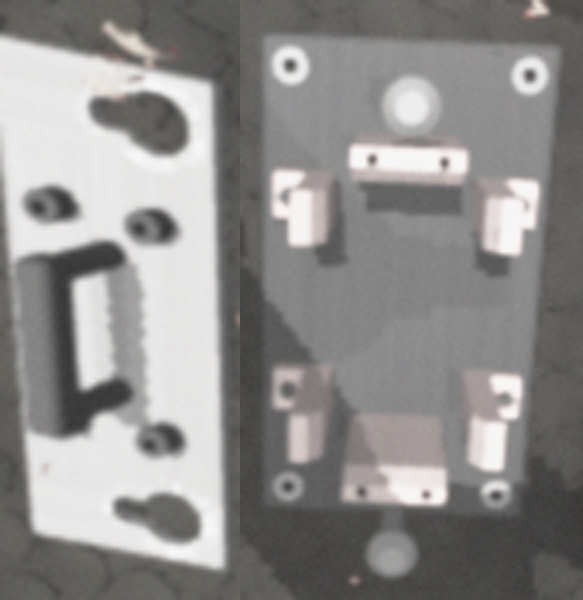

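The wide eyes face world +y, so the plate goes on with its middle 17 mm on the −y side of the jig and then slides to +y. Next I'll go above the housing.

Emit:
carry_out([
  [[0.022,-0.0255,-0.007],-1.3],
  [[0.022,-0.0255,-0.007],-1.3],
  [[0.022,-0.0255,-0.007],-1.3],
  [[0.022,-0.0255,-0.007],-1.3],
  [[0.022,-0.0255,-0.007],-1.3],
  [[0.022,-0.0255,-0.007],-1.3],
  [[0.022,-0.0255,-0.007],-1.3],
  [[0.022,-0.0255,-0.007],-1.4],
  [[0,0,0],0],
  [[0,0,0],0],
  [[0,0,0],0],
])

```text
time: 3.55
tool_pos: [0.6752, 0.1429, 0.2075]
ee_rot: [-1.57, -0.002, 1.388]
wrist_force: [-1.2, 0.1, 0.7]
finger_gap: 0.0854
```

```bash
python3 - <<'E'
from h import *
# studs from w1
st=dict(tool_pos=[0.49817421,0.34655998,0.26308207],ee_rot=[-1.56930692,-9.79437714e-04,1.57111828])
C=cam("wrist",st)
b=onz(C,284.9,126.2,.096);a=onz(C,279.3,256.2,.096)
print("studs",a,b,(a+b)/2,np.hypot(*(a-b)[:2]),np.degrees(np.arctan2(*(a-b)[1::-1])))
st=robot.read_state(); print(st["time"],st["tool_pos"],np.degrees(st["ee_rot"]))
im=robot.get_image("wrist");save(im,"w3.png"); C=cam("wrist",st)
for d in robot.outline_of("wrist","housing_mid")[:2]: print(d["confidence"],d["box"],rect(C,d["mask"],.04),rect(C,d["mask"],0))
for d in robot.outline_of("wrist","cover_mid")[:2]: print(d["confidence"],d["box"],rect(C,d["mask"],.012),rect(C,d["mask"],0))
E
```

```text
studs [0.58010079 0.34468081 0.096     ] [0.42706627 0.350742   0.096     ] [0.50358353 0.34771141 0.096     ] 0.1531545043147904 -2.268110937599889
3.55 [0.67516095 0.14293039 0.20750456] [-89.97186753  -0.09507393  79.51131605]
0.96 [260.0, 147.0, 47.1, 90.7] (679.3, 141.8, 103.2, 49.1, -9.1) (690.4, 139.8, 116.2, 55.3, -9.1)
0.85 [250.6, 37.5, 65.1, 104.8] (571.1, 164.4, 100.1, 51.2, 2.8) (570.4, 164.7, 103.6, 53.0, 2.8)
```

View pics/w3.png

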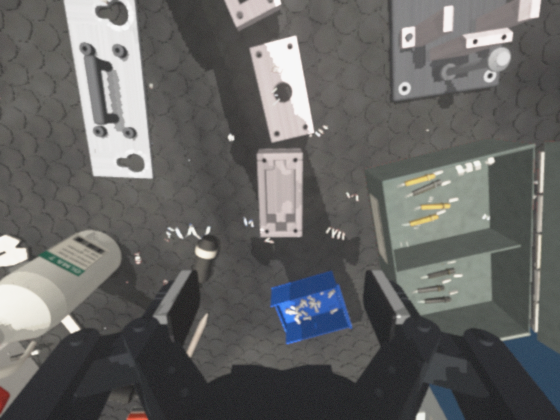

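The housing's top face spans about (258..302, 151..237), so its centre is near (0.6805, 0.1415) at −9.5°, open side up. I'll descend and grasp it.

Emit:
carry_out([
  [[0.005,-0.001,-0.035],0],
  [[0,0,-0.04],0],
  [[0,0,-0.04],0],
  [[0,0,-0.03],0],
  [[0,0,-0.025],0],
  [[0,0,0],0],
  [[0,0,0],0],
  [[0,0,0],0],
])

```text
time: 4.5
tool_pos: [0.6824, 0.1409, 0.04]
ee_rot: [-1.575, -0.002, 1.386]
wrist_force: [-0.0, 0.4, 0.0]
finger_gap: 0.0854
```

Emit:
carry_out([
  [[0,0,0],0],
  [[0,0,0],0],
  [[0,0,0],0],
  [[0,0,0],0],
  [[0,0,0],0],
  [[0,0,0],0],
  [[0,0,0],0],
  [[0,0,0],0],
  [[0,0,0],0],
  [[0,0,0],0],
], jaw=1)

```text
time: 5.5
tool_pos: [0.6806, 0.1401, 0.0373]
ee_rot: [-1.571, -0.0, 1.386]
wrist_force: [-0.3, -0.5, 0.6]
finger_gap: -0.0
```

The gap closed to 0, so the grasp missed or the housing slipped. I'll look.

```bash
python3 - <<'E'
from h import *
st=robot.read_state(); print(st["finger_gap"],st["tool_pos"],st["wrist_force"])
w=robot.get_image("wrist"); s=robot.get_image("side")
a=cv2.resize(s[130:280,200:450],(500,300))
save(np.hstack([cv2.resize(w,(400,300)),a[:, :400]]),"w4.png")
E
```

```text
-3.2141591339973126e-05 [0.68058155 0.14014301 0.03726485] [-0.28798212 -0.4740411   0.59662304]
```

View pics/w4.png

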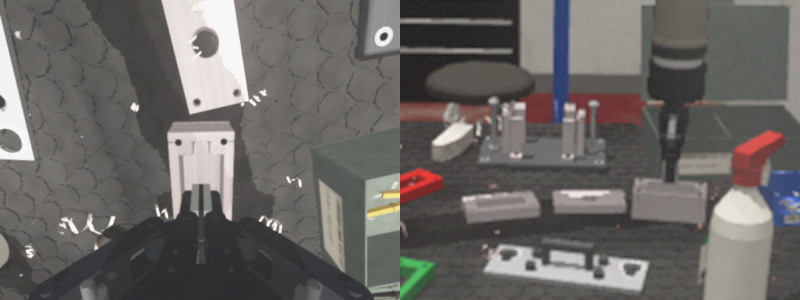

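```bash
python3 - <<'E'
from h import *
st=robot.read_state(); C=cam("wrist",st); p=np.array(st["tool_pos"])
for dz in (0,-.006,-.025): print(dz,proj(C,p+[0,0,dz])*400/560)
d=robot.outline_of("wrist","housing_mid")
for e in d[:2]: print(e["confidence"],e["box"],rect(C,e["mask"],.04),rect(C,e["mask"],0))
im=robot.get_image("wrist"); save(cv2.resize(im[150:330,190:380],(720,590),interpolation=cv2.INTER_CUBIC),"w5.png")
print(robot.calibration("wrist")["mount"])
c=cam("side"); 
for X in ([.68,.14,.04],[.68,.14,.0],[.68,.14,.012]): print(proj(c,X))
E
```

```text
0 [200.98428065 189.27492319]
-0.006 [200.96718891 185.75100084]
-0.025 [200.91965638 175.95089523]
0.85 [232.8, 169.6, 98.1, 140.3] (666.3, 143.4, 85.1, 49.6, -9.7) (685.1, 140.2, 108.0, 63.0, -9.7)
0.44 [226.6, 1.1, 120.7, 160.8] (582.1, 163.3, 70.6, 42.3, 2.6) (578.2, 165.5, 89.6, 53.7, 2.6)
[[ 9.99998582e-01  1.62020374e-04  1.67633714e-03 -4.43509464e-04]
 [-1.53048534e-03 -3.27960244e-01  9.44690286e-01 -1.50712287e-01]
 [ 7.02831010e-04 -9.44691512e-01 -3.27959531e-01  8.51744781e-02]
 [ 0.00000000e+00  0.00000000e+00  0.00000000e+00  1.00000000e+00]]
[333.86332326 223.36773795]
[333.00213116 236.4948567 ]
[333.25836001 232.58917002]
```

View pics/w5.png

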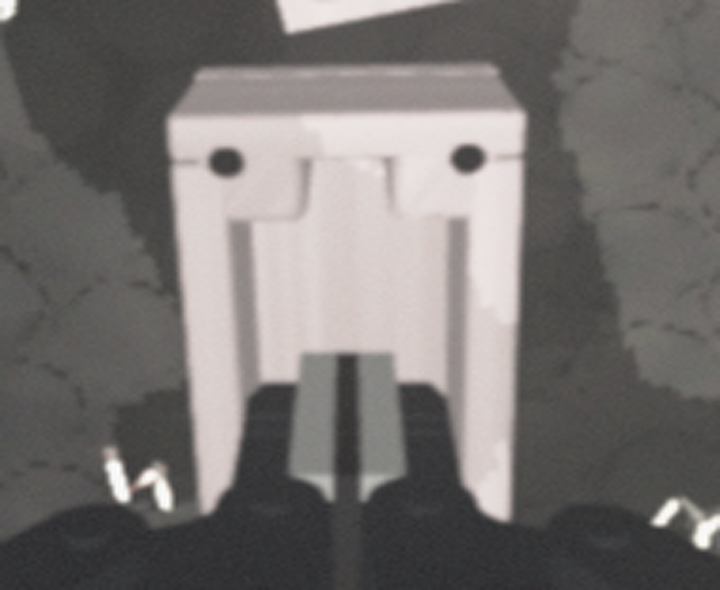

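```bash
python3 - <<'E'
from h import *
st=robot.read_state(); C=cam("wrist",st); p=np.array(st["tool_pos"]); R=Reul(st["ee_rot"])
for off in (0,.011):
  print(off,[(d,proj(C,p+R@[0.0,d/1000,off]).round(1)) for d in (-40,-30,-20,-10,0,10,25)])
print([ (d,(proj(C,p+R@[0.01,d/1000,.011])-proj(C,p+R@[-.01,d/1000,.011])).round(1)) for d in(-30,0,25)])
E
```

```text
0 [(-40, array([281.6, 308.7])), (-30, array([281.5, 295.6])), (-20, array([281.5, 284.1])), (-10, array([281.4, 274. ])), (0, array([281.4, 265. ])), (10, array([281.3, 256.9])), (25, array([281.3, 246.3]))]
0.011 [(-40, array([281.6, 288. ])), (-30, array([281.6, 276. ])), (-20, array([281.5, 265.5])), (-10, array([281.4, 256.3])), (0, array([281.4, 248.1])), (10, array([281.4, 240.8])), (25, array([281.3, 231.2]))]
[(-30, array([41.8, -0. ])), (0, array([34.7, -0. ])), (25, array([30.4,  0. ]))]
```

The fingertips closed above the rim: the image puts the shut tips about 11 mm behind the TCP, where the text says 25 mm ahead. Only force can settle this, so I'll open and go lower in small steps.

Emit:
carry_out([
  [[0,0,0.02],0],
  [[0,0,0],0],
  [[0,0,0],0],
  [[0,0,0],0],
  [[0,0,0],0],
  [[0,0,0],0],
  [[0,0,0],0],
], jaw=0)

```text
time: 6.4
tool_pos: [0.6803, 0.1401, 0.0568]
ee_rot: [-1.57, 0.0, 1.386]
wrist_force: [-0.3, -0.4, -1.0]
finger_gap: 0.0854
```

Emit:
carry_out([
  [[0,0,-0.02],0],
  [[0,0,-0.01],0],
  [[0,0,-0.008],0],
  [[0,0,0],0],
  [[0,0,0],0],
  [[0,0,0],0],
])

```text
time: 7.0
tool_pos: [0.6813, 0.1402, 0.0202]
ee_rot: [-1.572, -0.001, 1.386]
wrist_force: [0.3, 0.5, 0.4]
finger_gap: 0.0853
```

```bash
python3 - <<'E'
from h import *
st=robot.read_state(); print(st["time"],st["finger_gap"],st["tool_pos"],st["wrist_force"])
w=robot.get_image("wrist"); s=robot.get_image("side")
a=cv2.resize(s[160:260,270:400],(520,400),interpolation=cv2.INTER_CUBIC)
save(np.hstack([w[100:420:,140:420],a[:320]]),"w6.png")
E
```

```text
7.0 0.08528929184260399 [0.6813138  0.14024086 0.02017545] [0.34134408 0.50787445 0.44667179]
```

View pics/w6.png

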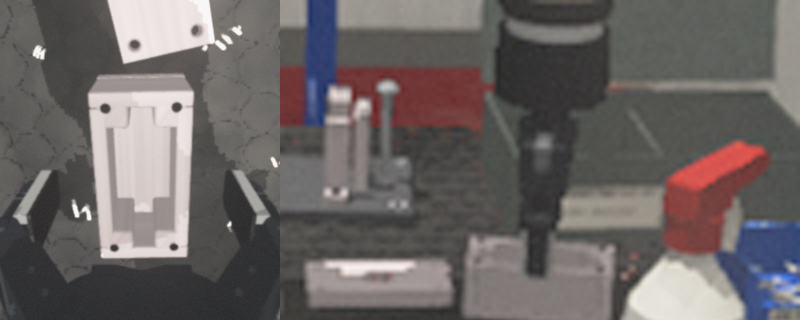

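Both views put the open tips at z≈0.043 with the TCP at 0.020, so the real tips are about 35 mm farther back than the text says (shut about −10 mm, open about −23 mm from the TCP). I'll work with the measured value and go down 22 mm more before closing.

Emit:
carry_out([
  [[0,0,-0.008],0],
  [[0,0,-0.008],0],
  [[0,0,-0.006],0],
  [[0,0,0],0],
  [[0,0,0],0],
  [[0,0,0],0],
])

```text
time: 7.7
tool_pos: [0.6809, 0.1402, -0.0025]
ee_rot: [-1.571, -0.0, 1.386]
wrist_force: [-0.9, -0.1, 0.2]
finger_gap: 0.0852
```

Emit:
carry_out([
  [[0,0,0],0],
  [[0,0,0],0],
  [[0,0,0],0],
  [[0,0,0],0],
  [[0,0,0],0],
  [[0,0,0],0],
  [[0,0,0],0],
], jaw=1)

```text
time: 8.4
tool_pos: [0.6811, 0.1405, -0.002]
ee_rot: [-1.572, -0.001, 1.386]
wrist_force: [0.4, 0.3, 3.5]
finger_gap: 0.0491
```

Emit:
carry_out([
  [[0,0,0.03],0],
  [[0,0,0.045],0],
  [[0,0,0.045],0],
  [[-0.01,0.01,0.02],0],
  [[-0.024,0.028,0],1.2],
  [[-0.024,0.028,0],1.2],
  [[-0.024,0.028,0],1.2],
  [[-0.024,0.028,0],1.2],
  [[-0.024,0.028,0],1.2],
  [[-0.024,0.028,0],1.0],
  [[-0.022,0.029,0],1.0],
  [[0,0,0],0],
])

```text
time: 9.6
tool_pos: [0.4965, 0.3547, 0.135]
ee_rot: [-1.561, -0.003, 1.538]
wrist_force: [-0.6, 0.9, -4.7]
finger_gap: 0.049
```

Emit:
carry_out([
  [[0,0,0],0],
  [[0,0,0],0],
  [[0,0,0],0],
])

```text
time: 9.9
tool_pos: [0.5056, 0.3448, 0.1365]
ee_rot: [-1.57, 0.002, 1.522]
wrist_force: [0.0, 0.3, -3.9]
finger_gap: 0.0489
```

```bash
python3 - <<'E'
from h import *
st=robot.read_state(); print(st["time"],st["finger_gap"],st["tool_pos"],st["ee_rot"],st["wrist_force"])
w=robot.get_image("wrist"); save(w,"w7.png")
E
```

```text
9.9 0.04892957175109653 [0.50557347 0.34475116 0.13652529] [-1.57046416  0.00219944  1.52203949] [ 0.02356793  0.3324742  -3.91531269]
```

View pics/w7.png

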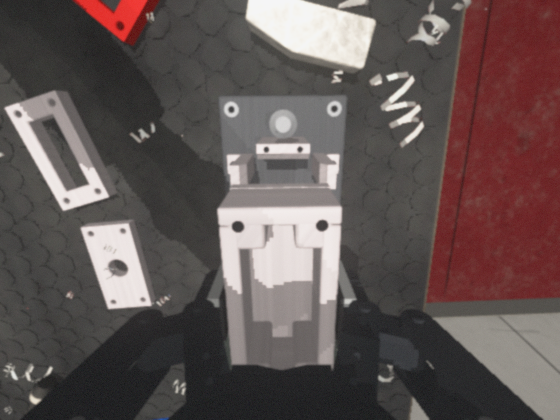

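The view shows the held housing square in the jaws with the near stud at (283,124), base corners at (220,97) and (346,96), and base holes at (231,108) and (334,107). I'll work out the offset.

```bash
python3 - <<'E'
from h import *
st=robot.read_state(); C=cam("wrist",st)
im=robot.get_image("wrist"); g=cv2.cvtColor(im,cv2.COLOR_RGB2GRAY).astype(np.float32)
def cen(u,v,k,th,bright=True):
    s=g[v-k:v+k+1,u-k:u+k+1]; m=(s>th); y,x=np.nonzero(m); return u-k+x.mean(),v-k+y.mean(),m.sum()
for nm,(u,v,k,th),z in [("stud",(283,124,9,175),.096),("holeL",(231,108,10,170),.012),("holeR",(334,107,10,170),.012)]:
    a=cen(u,v,k,th); print(nm,np.round(a,1),onz(C,a[0],a[1],z).round(4))
print("base corners",[onz(C,*p,.012).round(4) for p in((220,97),(346,96))])
print("block top corners", [onz(C,*p,.077).round(4) for p in((257,144.5),(309,144.5))])
print("housing front top",[onz(C,*p,.1785).round(4) for p in((220,206.5),(341,206.5))])
print("housing front bottom",[onz(C,*p,.1385).round(4) for p in((228,186.5),(331,186.5))])
E
```

```text
stud [281.8 123.4 237. ] [0.4274 0.3492 0.096 ]
holeL [230.5 109.1 138. ] [0.416  0.3038 0.012 ]
holeR [333.3 108.2 129. ] [0.4197 0.396  0.012 ]
base corners [array([0.4055, 0.2956, 0.012 ]), array([0.41 , 0.407, 0.012])]
block top corners [array([0.4416, 0.3309, 0.077 ]), array([0.4434, 0.3679, 0.077 ])]
housing front top [array([0.4547, 0.3232, 0.1785]), array([0.457 , 0.3711, 0.1785])]
housing front bottom [array([0.4564, 0.3193, 0.1385]), array([0.459 , 0.3737, 0.1385])]
```

Emit:
carry_out([
  [[0,0.002,-0.01],0.5],
  [[0,0,-0.02],0],
  [[0,0,-0.02],0],
  [[0,0,0],0],
  [[0,0,0],0],
  [[0,0,-0.008],0],
  [[0,0,-0.008],0],
  [[0,0,-0.008],0],
  [[0,0,-0.008],0],
  [[0,0,0],0],
  [[0,0,0],0],
])

```text
time: 11.1
tool_pos: [0.5036, 0.3479, 0.054]
ee_rot: [-1.568, 0.003, 1.534]
wrist_force: [-1.2, -3.6, -4.9]
finger_gap: 0.0495
```

Emit:
carry_out([
  [[0,0,-0.008],0],
  [[0,0,-0.008],0],
  [[0,0,-0.008],0],
  [[0,0,-0.008],0],
  [[0,0,-0.007],0],
  [[0,0,0],0],
  [[0,0,0],0],
])

```text
time: 11.8
tool_pos: [0.5041, 0.3479, 0.0151]
ee_rot: [-1.569, 0.002, 1.533]
wrist_force: [0.2, -5.3, -5.6]
finger_gap: 0.0493
```

Emit:
carry_out([
  [[0,-0.0015,0],0],
  [[0,0,-0.003],0],
  [[0,0,-0.002],0],
  [[0,0,-0.001],0],
  [[0,0,0],0],
  [[0,0,0],0],
])

```text
time: 12.4
tool_pos: [0.5051, 0.3479, 0.0106]
ee_rot: [-1.572, -0.001, 1.534]
wrist_force: [0.7, -3.4, -2.4]
finger_gap: 0.0494
```

Emit:
carry_out([
  [[0,-0.0005,-0.001],0],
  [[0,0,-0.001],0],
  [[0,0,0],0],
  [[0,0,0],0],
])

```text
time: 12.8
tool_pos: [0.5051, 0.3478, 0.0099]
ee_rot: [-1.572, -0.001, 1.534]
wrist_force: [-2.2, -4.9, 5.8]
finger_gap: 0.0493
```

Emit:
carry_out([
  [[0,0,0],0],
  [[0,0,0],0],
  [[0,0,0],0],
  [[0,0,0],0],
  [[0,0,0],0],
], jaw=0)

```text
time: 13.3
tool_pos: [0.5045, 0.3477, 0.0083]
ee_rot: [-1.571, -0.001, 1.535]
wrist_force: [1.2, -0.0, 0.6]
finger_gap: 0.0855
```

The housing is seated (floor contact +5.8 N). Next is the spacer.

Emit:
carry_out([
  [[0,0,0.03],0],
  [[0,0,0.04],0],
  [[0,0,0.04],0],
  [[-0.007,-0.02,0.03],2],
  [[-0.007,-0.026,0.01],2],
  [[-0.007,-0.026,0],2],
  [[-0.007,-0.026,0],2],
  [[-0.007,-0.026,0],2],
  [[-0.007,-0.026,0],2],
  [[-0.007,-0.026,0],2],
  [[-0.008,-0.029,0],1.7],
  [[0,0,0],0],
])

```text
time: 14.5
tool_pos: [0.447, 0.1371, 0.1583]
ee_rot: [-1.57, 0.002, 1.801]
wrist_force: [0.5, 0.3, -0.1]
finger_gap: 0.0856
```

Emit:
carry_out([
  [[0,0,0],0],
  [[0,0,0],0],
  [[0,0,0],0],
  [[0,0,0],0],
])

```text
time: 14.9
tool_pos: [0.4477, 0.1432, 0.1582]
ee_rot: [-1.571, -0.0, 1.81]
wrist_force: [0.8, 0.7, 0.4]
finger_gap: 0.0854
```

```bash
python3 - <<'E'
from h import *
st=robot.read_state(); print(st["time"],st["tool_pos"],np.degrees(st["ee_rot"]))
im=robot.get_image("wrist");save(im,"w8.png"); C=cam("wrist",st)
for d in robot.outline_of("wrist","spacer_mid")[:3]: print(d["confidence"],d["box"],rect(C,d["mask"],.016),rect(C,d["mask"],0),np.median(im[d["mask"]],axis=0))
for d in robot.outline_of("wrist","cover_mid")[:3]: print(d["confidence"],d["box"],rect(C,d["mask"],.012),rect(C,d["mask"],0))
for d in robot.outline_of("wrist","housing_mid")[:3]: print("H",d["confidence"],d["box"],rect(C,d["mask"],.052))
E
```

```text
14.9 [0.44765867 0.14315388 0.15821656] [-9.00016346e+01 -1.21079756e-02  1.03693434e+02]
0.88 [326.0, 0.0, 103.0, 133.9] (308.7, 200.2, 101.7, 55.8, 48.5) (305.7, 204.5, 107.2, 58.9, 48.5) [246.  70.  65.]
0.66 [0.0, 0.0, 138.4, 81.7] (337.3, -73.6, 107.7, 51.7, 71.0) (335.8, -84.3, 113.6, 54.6, 71.0) [ 73. 215. 103.]
0.57 [255.2, 150.3, 49.0, 93.4] (446.2, 141.2, 102.3, 50.8, 13.8) (450.6, 142.2, 107.9, 53.6, 13.8) [196. 185. 183.]
0.56 [245.7, 249.0, 59.7, 82.6] (568.1, 164.7, 107.6, 50.9, 2.6) (576.3, 166.4, 111.9, 53.0, 2.6)
H 0.62 [409.9, 237.2, 89.3, 96.4] (494.1, 334.9, 99.6, 78.2, -2.1)
H 0.26 [122.2, 385.7, 22.0, 23.6] (725.4, 24.0, 42.7, 21.1, 0.4)
```

Emit:
carry_out([
  [[-0.0005,-0.0015,-0.03],0],
  [[0,0,-0.045],0],
  [[0,0,-0.04],0],
  [[0,0,-0.03],0],
  [[0,0,-0.015],0],
  [[0,0,-0.007],0],
  [[0,0,0],0],
  [[0,0,0],0],
  [[0,0,0],0],
])

```text
time: 16.0
tool_pos: [0.4484, 0.1411, -0.0075]
ee_rot: [-1.574, -0.0, 1.808]
wrist_force: [0.0, -0.5, 0.8]
finger_gap: 0.0856
```

Emit:
carry_out([
  [[0,0,0],0],
  [[0,0,0],0],
  [[0,0,0],0],
  [[0,0,0],0],
  [[0,0,0],0],
  [[0,0,0],0],
], jaw=1)

```text
time: 16.6
tool_pos: [0.4479, 0.1409, -0.0078]
ee_rot: [-1.572, -0.0, 1.808]
wrist_force: [-0.6, -0.0, 5.6]
finger_gap: 0.0478
```

Emit:
carry_out([
  [[0,0,0.02],0],
  [[0,0,0.04],0],
  [[0,0,0.045],0],
  [[0.004,0.01,0.035],-1],
  [[0.007,0.027,0.01],-2],
  [[0.007,0.027,0],-2],
  [[0.007,0.027,0],-2],
  [[0.007,0.027,0],-2],
  [[0.008,0.027,0],-2],
  [[0.008,0.027,0],-2],
  [[0.008,0.027,0],-2],
  [[0.0015,0.0075,0],-0.8],
])

```text
time: 17.8
tool_pos: [0.5034, 0.3511, 0.1401]
ee_rot: [-1.569, -0.002, 1.536]
wrist_force: [-0.3, 0.4, -2.5]
finger_gap: 0.0488
```

Emit:
carry_out([
  [[0,0,0],0],
  [[0,0,0],0],
  [[0,0,0],0],
  [[0,0,0],0],
  [[0,0,0],0],
])

```text
time: 18.3
tool_pos: [0.5048, 0.3461, 0.1416]
ee_rot: [-1.571, 0.0, 1.531]
wrist_force: [0.7, -0.0, -1.8]
finger_gap: 0.0487
```

```bash
python3 - <<'E'
from h import *
st=robot.read_state(); print(st["time"],st["tool_pos"],np.degrees(st["ee_rot"]),st["finger_gap"])
im=robot.get_image("wrist"); s=robot.get_image("side")
save(np.hstack([im[60:400,120:450],cv2.resize(s[120:230,210:360],(460,340),interpolation=cv2.INTER_CUBIC)]),"w9.png")
E
```

```text
18.3 [0.5047847  0.34614509 0.14156185] [-9.00097489e+01  8.28735752e-03  8.77240063e+01] 0.04865257034790948
```

View pics/w9.png

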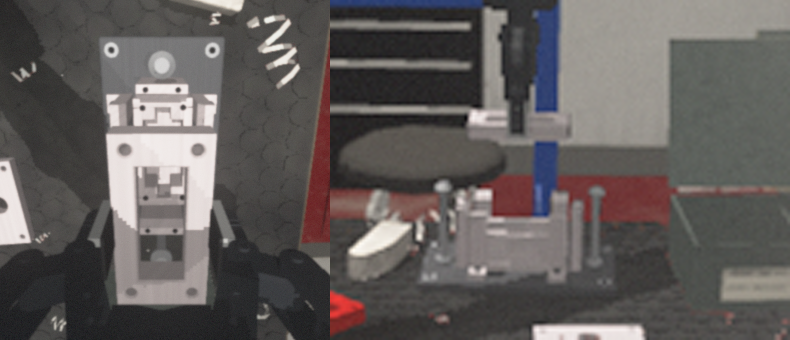

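The side view shows the spacer level over the nest with the housing seated. In the wrist view the spacer's holes are at (245,210), (318,210), (252,352) and (311,352), and the stud is at (282,124).

```bash
python3 - <<'E'
from h import *
st=robot.read_state(); C=cam("wrist",st)
P=np.array([onz(C,*p,.1656)[:2] for p in((245,210),(318,210),(252,352),(311,352))]); print(P.round(4),"c",P.mean(0).round(4), np.degrees(np.arctan2(*(P[2]-P[0])[::-1])),np.degrees(np.arctan2(*(P[3]-P[1])[::-1])))
print("nest from stud",(onz(C,281.8,124.5,.096)[:2]+[.0779,-.0031]).round(4),"base",(sum(onz(C,*p,.012)[:2] for p in((219.5,98),(345,97)))/2+[.0999,-.004]).round(4),
 "block",(sum(onz(C,*p,.077)[:2] for p in((255.5,143.5),(307.5,143.5)))/2+[.0639,-.0026]).round(4), "housing holes",[onz(C,*p,.052).round(4) for p in((262,168),(303,168))])
E
```

```text
[[0.4617 0.3315]
 [0.463  0.3652]
 [0.5451 0.3288]
 [0.5464 0.3616]] c [0.5041 0.3468] -1.8694769359729717 -2.4731887397371555
nest from stud [0.5053 0.347 ] base [0.5074 0.3476] block [0.5052 0.3468] housing holes [array([0.4632, 0.3324, 0.052 ]), array([0.4645, 0.3666, 0.052 ])]
```

Emit:
carry_out([
  [[0.001,0.0005,-0.02],0],
  [[0,0,-0.025],0],
  [[0,0,-0.02],0],
  [[0,0,-0.01],0],
  [[0,0,-0.008],0],
  [[0,0,-0.007],0],
  [[0,0,-0.004],0],
  [[0,0,0],0],
  [[0,0,0],0],
  [[0,0,0],0],
])

```text
time: 19.4
tool_pos: [0.5061, 0.348, 0.048]
ee_rot: [-1.572, -0.001, 1.532]
wrist_force: [0.1, 0.5, -1.4]
finger_gap: 0.0483
```

Emit:
carry_out([
  [[0,0,-0.002],0],
  [[0,0,-0.001],0],
  [[0,0,-0.001],0],
  [[0,0,0],0],
  [[0,0,0],0],
])

```text
time: 19.9
tool_pos: [0.5057, 0.3477, 0.0442]
ee_rot: [-1.571, -0.0, 1.532]
wrist_force: [-2.3, -1.7, 5.4]
finger_gap: 0.0483
```

Contact, so I'll release and go on to the cover.

Emit:
carry_out([
  [[0,0,0],0],
  [[0,0,0],0],
  [[0,0,0],0],
  [[0,0,0],0],
  [[0,0,0],0],
], jaw=0)

```text
time: 20.4
tool_pos: [0.5056, 0.3476, 0.0431]
ee_rot: [-1.571, 0.0, 1.532]
wrist_force: [-0.4, 1.2, 0.4]
finger_gap: 0.0854
```

Emit:
carry_out([
  [[0,0,0.02],0],
  [[0,0,0.04],0],
  [[0,0,0.035],0],
  [[0.008,-0.02,0.02],0.6],
  [[0.008,-0.025,0],0.6],
  [[0.008,-0.025,0],0.6],
  [[0.008,-0.025,0],0.6],
  [[0.008,-0.025,0],0.6],
  [[0.008,-0.025,0],0.6],
  [[0.008,-0.025,0],0.6],
  [[0.009,-0.013,0],0.6],
  [[0,0,0],0],
])

```text
time: 21.6
tool_pos: [0.5721, 0.1606, 0.1584]
ee_rot: [-1.572, 0.002, 1.61]
wrist_force: [-0.1, -0.1, 0.1]
finger_gap: 0.0855
```

Emit:
carry_out([
  [[0,0,0],0],
  [[0,0,0],0],
  [[0,0,0],0],
  [[0,0,0],0],
])

```text
time: 22.0
tool_pos: [0.5701, 0.1659, 0.1583]
ee_rot: [-1.571, -0.001, 1.618]
wrist_force: [0.6, 0.4, -0.1]
finger_gap: 0.0852
```

```bash
python3 - <<'E'
from h import *
st=robot.read_state(); print(st["time"],st["tool_pos"],np.degrees(st["ee_rot"]))
im=robot.get_image("wrist");save(im,"w10.png"); C=cam("wrist",st)
for d in robot.outline_of("wrist","cover_mid")[:3]: print(d["confidence"],d["box"],rect(C,d["mask"],.012),rect(C,d["mask"],0))
for d in robot.outline_of("wrist","spacer_mid")[:3]: print("S",d["confidence"],d["box"],rect(C,d["mask"],.068))
E
```

```text
22.0 [0.57013015 0.16594374 0.15827714] [-8.99880172e+01 -2.86595664e-02  9.27095672e+01]
0.89 [256.3, 148.3, 51.9, 96.4] (570.3, 164.8, 102.0, 50.3, 2.3) (573.7, 165.0, 106.1, 52.3, 2.3)
S 0.92 [456.5, 85.9, 103.5, 127.6] (505.7, 343.3, 101.1, 61.4, -1.6)
```

Emit:
carry_out([
  [[0.001,-0.001,-0.03],0],
  [[0,0,-0.045],0],
  [[0,0,-0.04],0],
  [[0,0,-0.03],0],
  [[0,0,-0.015],0],
  [[0,0,-0.0085],0],
  [[0,0,0],0],
  [[0,0,0],0],
  [[0,0,0],0],
])

```text
time: 23.05
tool_pos: [0.5733, 0.1641, -0.0083]
ee_rot: [-1.574, -0.001, 1.616]
wrist_force: [-0.3, -0.3, 0.2]
finger_gap: 0.0858
```

Emit:
carry_out([
  [[0,0,0],0],
  [[0,0,0],0],
  [[0,0,0],0],
  [[0,0,0],0],
  [[0,0,0],0],
  [[0,0,0],0],
], jaw=1)

```text
time: 23.65
tool_pos: [0.5725, 0.1639, -0.0092]
ee_rot: [-1.573, -0.001, 1.616]
wrist_force: [-0.0, -1.4, 6.0]
finger_gap: 0.0485
```

Emit:
carry_out([
  [[0,0,0.02],0],
  [[0,0,0.04],0],
  [[0,0,0.045],0],
  [[-0.008,0.02,0.03],-0.6],
  [[-0.009,0.025,0.005],-0.6],
  [[-0.008,0.025,0],-0.6],
  [[-0.008,0.025,0],-0.6],
  [[-0.008,0.025,0],-0.6],
  [[-0.008,0.025,0],-0.6],
  [[-0.008,0.025,0],-0.6],
  [[-0.009,0.013,0],-0.6],
  [[0,0,0],0],
])

```text
time: 24.85
tool_pos: [0.5022, 0.3502, 0.1285]
ee_rot: [-1.567, -0.001, 1.539]
wrist_force: [-0.1, 0.2, -1.7]
finger_gap: 0.0481
```

Emit:
carry_out([
  [[0,0,0],0],
  [[0,0,0],0],
  [[0,0,0],0],
  [[0,0,0],0],
  [[0,0,0],0],
])

```text
time: 25.35
tool_pos: [0.506, 0.346, 0.1299]
ee_rot: [-1.571, 0.0, 1.531]
wrist_force: [0.5, 0.4, -1.0]
finger_gap: 0.0484
```

```bash
python3 - <<'E'
from h import *
st=robot.read_state(); print(st["time"],st["tool_pos"],np.degrees(st["ee_rot"]),st["finger_gap"])
im=robot.get_image("wrist"); C=cam("wrist",st)
save(cv2.resize(im[90:380,190:370],(480,773))[:600],"w11.png")
for d in robot.outline_of("wrist","cover_mid")[:2]: print(d["confidence"],d["box"],rect(C,d["mask"],.1525),rect(C,d["mask"],.1405))
E
```

```text
25.35 [0.50603766 0.34597095 0.12988265] [-9.00138468e+01  4.20845504e-03  8.77304504e+01] 0.04843461406939762
0.95 [229.2, 184.6, 105.2, 176.6] (503.3, 346.2, 102.3, 49.8, -2.2) (511.0, 346.0, 111.9, 54.5, -2.2)
```

View pics/w11.png

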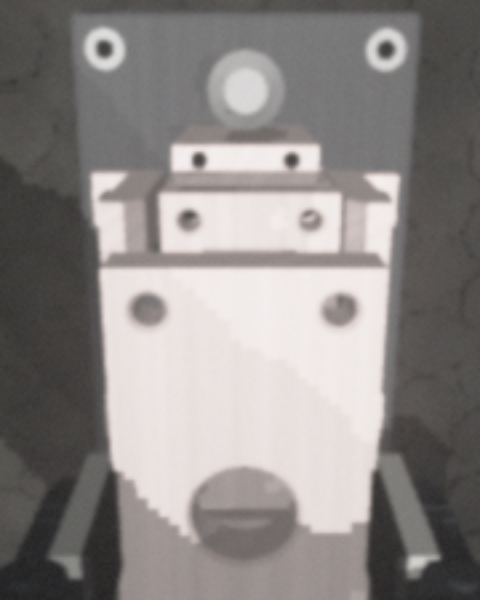

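The cover's corner holes are at full-frame (245.5,206) and (317.5,206), and the seated spacer's at (261,172.5) and (306.5,172.5). Their difference gives the offset.

```bash
python3 - <<'E'
from h import *
st=robot.read_state(); C=cam("wrist",st)
c=[onz(C,*p,.151)[:2] for p in((245.5,205.9),(317.5,205.9))]; s=[onz(C,*p,.068)[:2] for p in((261.2,172.5),(306.6,172.5))]
print(c,s,(np.mean(s,0)-np.mean(c,0)).round(4),"hole",onz(C,281.9,282.4,.151).round(4))
E
```

```text
[array([0.46175849, 0.33116987]), array([0.46306831, 0.36501813])] [array([0.46260491, 0.33322712]), array([0.46390222, 0.36690429])] [0.0008 0.002 ] hole [0.504  0.3467 0.151 ]
```

Emit:
carry_out([
  [[0.001,0.001,-0.02],0],
  [[0,0,-0.02],0],
  [[0,0,-0.01],0],
  [[0,0,-0.008],0],
  [[0,0,-0.006],0],
  [[0,0,-0.003],0],
  [[0,0,0],0],
  [[0,0,0],0],
  [[0,0,0],0],
])

```text
time: 26.35
tool_pos: [0.507, 0.348, 0.0635]
ee_rot: [-1.572, -0.001, 1.532]
wrist_force: [0.5, -0.3, -1.5]
finger_gap: 0.0486
```

Emit:
carry_out([
  [[0,0,-0.002],0],
  [[0,0,-0.001],0],
  [[0,0,-0.001],0],
  [[0,0,0],0],
  [[0,0,0],0],
])

```text
time: 26.85
tool_pos: [0.5066, 0.3477, 0.0589]
ee_rot: [-1.571, -0.0, 1.532]
wrist_force: [-0.9, -0.7, -0.0]
finger_gap: 0.0479
```

Emit:
carry_out([
  [[0,0,-0.001],0],
  [[0,0,0],0],
  [[0,0,0],0],
])

```text
time: 27.15
tool_pos: [0.5066, 0.3476, 0.0589]
ee_rot: [-1.571, -0.0, 1.532]
wrist_force: [-2.7, -0.9, 5.9]
finger_gap: 0.0486
```

Emit:
carry_out([
  [[0,0,0],0],
  [[0,0,0],0],
  [[0,0,0],0],
  [[0,0,0],0],
  [[0,0,0],0],
], jaw=0)

```text
time: 27.65
tool_pos: [0.5066, 0.3476, 0.0576]
ee_rot: [-1.571, 0.0, 1.532]
wrist_force: [-0.2, 0.3, 0.1]
finger_gap: 0.0854
```

Cover placed. Next is the drill plate.

Emit:
carry_out([
  [[0,0,0.03],0],
  [[0,0,0.04],0],
  [[0.002,-0.02,0.03],-1],
  [[0.004,-0.042,0],-1.2],
  [[0.004,-0.042,0],-1.2],
  [[0.004,-0.042,0],-1.2],
  [[0.004,-0.042,0],-1.2],
  [[0.004,-0.042,0],-1.3],
  [[0.003,-0.042,0],-1.3],
  [[0.003,-0.042,0],-1.3],
  [[0.002,-0.037,0],-1.4],
  [[0,-0.02,0],0],
])

```text
time: 28.85
tool_pos: [0.5365, -0.0285, 0.1581]
ee_rot: [-1.572, 0.002, 1.332]
wrist_force: [0.7, -1.0, -0.3]
finger_gap: 0.0856
```

Emit:
carry_out([
  [[0,0,0],0],
  [[0,0,0],0],
  [[0,0,0],0],
  [[0,0,0],0],
  [[0,0,0],0],
])

```text
time: 29.35
tool_pos: [0.5367, -0.0218, 0.1577]
ee_rot: [-1.571, -0.0, 1.341]
wrist_force: [0.0, 0.3, -0.2]
finger_gap: 0.0854
```

```bash
python3 - <<'E'
from h import *
st=robot.read_state(); print(st["time"],st["tool_pos"],np.degrees(st["ee_rot"]))
im=robot.get_image("wrist"); C=cam("wrist",st); p=robot.get_image("top")
for d in robot.outline_of("wrist","plate_grip")[:2]: print(d["confidence"],d["box"],rect(C,d["mask"],.006),rect(C,d["mask"],0))
for q in("eye_a",):
  for d in robot.look_for("wrist",q)[:4]: b=d["box"];print(q,d["confidence"],b,onz(C,b[0]+b[2]/2,b[1]+b[3]/2,.006).round(4))
a=cv2.resize(im[100:330,190:370],(470,600)); b=cv2.resize(p[170:285,150:240],(330,422)); b=np.vstack([b,np.zeros((178,330,3),np.uint8)])
save(np.hstack([a,b]),"w12.png")
E
```

```text
29.35 [ 0.5366543  -0.02177042  0.15773872] [-8.99907500e+01 -2.72831370e-02  7.68505063e+01]
0.9 [242.1, 104.6, 71.9, 168.9] (537.0, -25.2, 190.9, 72.1, -13.0) (538.7, -25.6, 194.7, 73.5, -13.0)
eye_a 0.82 [240.7, 100.6, 75.5, 176.8] [ 0.5295 -0.0229  0.006 ]
```

View pics/w12.png

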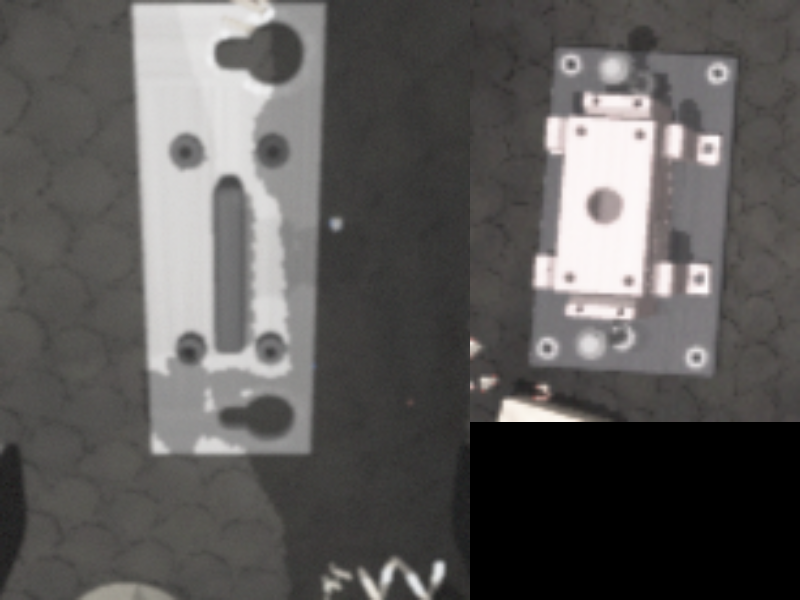

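The stack in the jig looks square, and the plate's bar is centred about 3 mm to −y of the TCP. I'll grasp it.

Emit:
carry_out([
  [[0.0005,-0.003,-0.03],0],
  [[0,0,-0.045],0],
  [[0,0,-0.04],0],
  [[0,0,-0.025],0],
  [[0,0,-0.015],0],
  [[0,0,0],0],
  [[0,0,0],0],
  [[0,0,0],0],
])

```text
time: 30.35
tool_pos: [0.5385, -0.0264, 0.0042]
ee_rot: [-1.574, -0.001, 1.339]
wrist_force: [1.1, -0.0, -0.1]
finger_gap: 0.0855
```

Emit:
carry_out([
  [[0,0,0],0],
  [[0,0,0],0],
  [[0,0,0],0],
  [[0,0,0],0],
  [[0,0,0],0],
  [[0,0,0],0],
  [[0,0,0],0],
  [[0,0,0],0],
], jaw=1)

```text
time: 31.15
tool_pos: [0.5372, -0.0262, 0.003]
ee_rot: [-1.571, -0.0, 1.339]
wrist_force: [0.1, 0.2, 2.9]
finger_gap: 0.0111
```

Emit:
carry_out([
  [[0,0,0.02],0],
  [[0,0,0.04],0],
  [[0,0.01,0.045],0],
  [[-0.002,0.03,0.025],1.2],
  [[-0.004,0.04,0.005],1.4],
  [[-0.004,0.04,0.005],1.4],
  [[-0.004,0.04,0],1.4],
  [[-0.004,0.04,0],1.4],
  [[-0.004,0.04,0],1.4],
  [[-0.004,0.04,0],1.4],
  [[-0.004,0.04,0],1.4],
  [[-0.002,0.03,0],0],
])

```text
time: 32.35
tool_pos: [0.5024, 0.3267, 0.1407]
ee_rot: [-1.567, 0.0, 1.534]
wrist_force: [0.5, 0.8, -4.9]
finger_gap: 0.0109
```

Emit:
carry_out([
  [[0,0.006,0],0],
  [[0,0,0],0],
  [[0,0,0],0],
  [[0,0,0],0],
  [[0,0,0],0],
])

```text
time: 32.85
tool_pos: [0.5057, 0.3276, 0.1427]
ee_rot: [-1.571, 0.001, 1.528]
wrist_force: [-0.2, -0.3, -4.8]
finger_gap: 0.011
```

```bash
python3 - <<'E'
from h import *
st=robot.read_state(); print(st["time"],st["tool_pos"],np.degrees(st["ee_rot"]),st["finger_gap"],st["wrist_force"])
im=robot.get_image("wrist"); save(cv2.resize(im[60:420,150:430],(622,600*800//600)[:2])[:600] if 0 else cv2.resize(im[60:360,150:430],(560,600)),"w13.png")
E
```

```text
32.85 [0.50573884 0.32760769 0.14271108] [-9.00025965e+01  5.97017178e-02  8.75238082e+01] 0.011007042576474033 [-0.17746464 -0.30991565 -4.77326485]
```

View pics/w13.png

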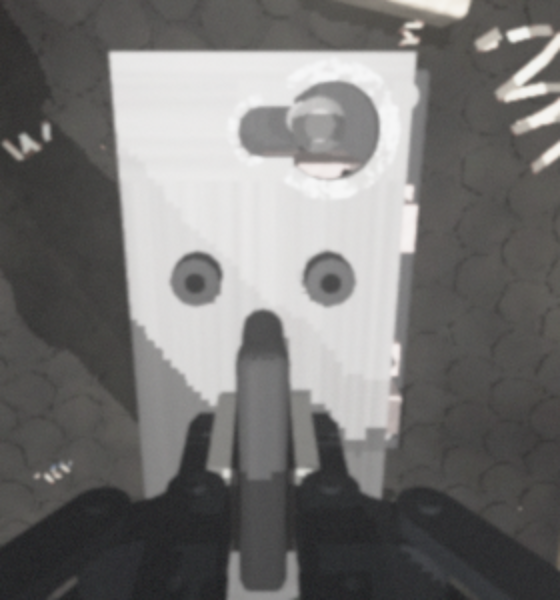

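Through the wide eye (centre (315,125) full-frame) the stud top shows at about (310,123), which is nearly aligned. I'll work out the offset.

```bash
python3 - <<'E'
from h import *
st=robot.read_state(); C=cam("wrist",st)
e=onz(C,314.8,125.2,.1457); s=onz(C,310,123,.096)
c=[onz(C,*p,.1457) for p in((205,86),(358,85))]
print("eye",e,"stud",s,"stud-eye",(s-e)[:2]); print("plate corners",c,"mid",np.mean(c,0),"ang",np.degrees(np.arctan2(*(c[1]-c[0])[1::-1])))
print("bush mid",[onz(C,*p,.1547).round(4) for p in((248,200),(314.5,200))])
E
```

```text
eye [0.4273651  0.34781032 0.1457    ] stud [0.42818517 0.35018112 0.096     ] stud-eye [0.00082007 0.00237081]
plate corners [array([0.40754347, 0.29634824, 0.1457    ]), array([0.41011841, 0.3681386 , 0.1457    ])] mid [0.40883094 0.33224342 0.1457    ] ang 87.94582606647612
bush mid [array([0.4615, 0.3133, 0.1547]), array([0.4629, 0.3465, 0.1547])]
```

Emit:
carry_out([
  [[0.0005,0.0015,-0.015],0],
  [[0,0,-0.015],0],
  [[0,0,-0.008],0],
  [[0,0,0],0],
  [[0,0,0],0],
  [[0,0,0],0],
  [[0,0,0],0],
])

```text
time: 33.6
tool_pos: [0.5062, 0.3315, 0.1058]
ee_rot: [-1.572, -0.001, 1.531]
wrist_force: [-0.3, 0.1, -4.4]
finger_gap: 0.011
```

Emit:
carry_out([
  [[0,-0.001,-0.004],0],
  [[0,0,-0.003],0],
  [[0,0,-0.003],0],
  [[0,0,-0.003],0],
  [[0,0,0],0],
  [[0,0,0],0],
])

```text
time: 34.2
tool_pos: [0.5055, 0.3301, 0.0916]
ee_rot: [-1.571, 0.0, 1.531]
wrist_force: [0.5, -0.0, -5.1]
finger_gap: 0.011
```

The plate is already down over the heads with no contact force. I'll continue to the cover.

Emit:
carry_out([
  [[0,0,-0.003],0],
  [[0,0,-0.003],0],
  [[0,0,-0.001],0],
  [[0,0,-0.001],0],
  [[0,0,0],0],
  [[0,0,0],0],
])

```text
time: 34.8
tool_pos: [0.5057, 0.3301, 0.0839]
ee_rot: [-1.571, -0.0, 1.531]
wrist_force: [-0.5, 0.2, -4.3]
finger_gap: 0.011
```

Emit:
carry_out([
  [[0,0,-0.001],0],
  [[0,0,-0.0005],0],
  [[0,0,0],0],
  [[0,0,0],0],
])

```text
time: 35.2
tool_pos: [0.5059, 0.3303, 0.0831]
ee_rot: [-1.572, -0.001, 1.531]
wrist_force: [-0.9, -0.3, 1.4]
finger_gap: 0.0107
```

The plate rests on the cover. Now I'll slide it to +y.

Emit:
carry_out([
  [[0,0.003,0],0],
  [[0,0.003,0],0],
  [[0,0.003,0],0],
  [[0,0.003,0],0],
  [[0.0005,0.003,0],0],
  [[0,0.002,0],0],
  [[0,0,0],0],
  [[0,0,0],0],
  [[0,0,0],0],
])

```text
time: 36.1
tool_pos: [0.5071, 0.3476, 0.0831]
ee_rot: [-1.573, -0.001, 1.53]
wrist_force: [0.3, -3.6, 6.1]
finger_gap: 0.0111
```

Emit:
carry_out([
  [[0,0.001,0],0],
  [[0,0.001,0],0],
  [[0,0,0],0],
  [[0,0,0],0],
])

```text
time: 36.5
tool_pos: [0.5071, 0.3481, 0.0831]
ee_rot: [-1.572, 0.001, 1.53]
wrist_force: [0.3, -4.7, 6.8]
finger_gap: 0.0111
```

Emit:
carry_out([
  [[0,0.0015,0],0],
  [[0,0,0],0],
  [[0,0,0],0],
  [[0,0,0],0],
])

```text
time: 36.9
tool_pos: [0.5071, 0.3483, 0.0831]
ee_rot: [-1.572, 0.003, 1.529]
wrist_force: [-1.1, -7.2, 8.6]
finger_gap: 0.0113
```

The stop is reached: the force builds while the position stays. I'll back off, release and withdraw.

Emit:
carry_out([
  [[0,-0.002,0],0],
  [[0,-0.002,0],0],
  [[0,0,0],0],
  [[0,0,0],0],
])

```text
time: 37.3
tool_pos: [0.5071, 0.3479, 0.0831]
ee_rot: [-1.573, -0.002, 1.531]
wrist_force: [1.7, 0.1, 4.6]
finger_gap: 0.0107
```

Emit:
carry_out([
  [[0,0,0],0],
  [[0,0,0],0],
  [[0,0,0],0],
  [[0,0,0],0],
  [[0,0,0],0],
], jaw=0)

```text
time: 37.8
tool_pos: [0.5057, 0.3467, 0.0819]
ee_rot: [-1.57, 0.0, 1.531]
wrist_force: [0.0, -0.6, -0.7]
finger_gap: 0.082
```

Emit:
carry_out([
  [[0,0,0.02],0],
  [[0,0,0.03],0],
  [[0,0,0.04],0],
  [[-0.02,-0.04,0.03],0],
  [[-0.02,-0.04,0],0],
  [[0,0,0],0],
  [[0,0,0],0],
  [[0,0,0],0],
])

```text
time: 38.6
tool_pos: [0.4677, 0.2708, 0.2003]
ee_rot: [-1.571, -0.001, 1.532]
wrist_force: [-1.1, 0.8, 0.6]
finger_gap: 0.0855
```

```bash
python3 - <<'E'
from h import *
st=robot.read_state(); print(st["time"],st["tool_pos"],np.degrees(st["ee_rot"]),st["wrist_force"])
im=robot.get_image("wrist"); s=robot.get_image("side"); C=cam("wrist",st)
for d in robot.outline_of("wrist","plate_grip")[:2]: print(d["confidence"],d["box"],rect(C,d["mask"],.086))
a=cv2.resize(s[160:230,220:320],(400,280),interpolation=cv2.INTER_CUBIC)
b=cv2.resize(im[60:340,180:460],(400,400)); print
save(np.hstack([b,np.vstack([a,np.zeros((120,400,3),np.uint8)])]),"w14.png")
E
```

```text
38.6 [0.46765945 0.27078052 0.20025746] [-9.00215776e+01 -7.40896732e-02  8.77593660e+01] [-1.13741703  0.80241533  0.55728442]
0.86 [319.6, 142.3, 88.8, 177.8] (506.1, 348.1, 191.9, 73.2, -2.2)
```

View pics/w14.png

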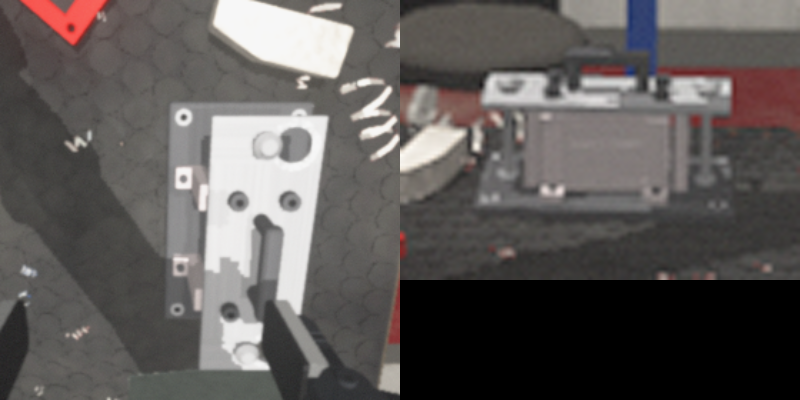

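The stud heads now cover the narrow slot ends, the plate lies flat, and its centre is at about (0.506, 0.348), within about 1 mm of the nest. I'll hand it in.

```bash
python3 -c "
from workcell import robot
print(robot.read_state()['time'],robot.sign_off())"
```

```text
the job is handed in; nothing more can be done
38.75 None
```

The jig is loaded and the job was handed in at 38.75 s of the 72 s allowed; sign-off gives no verdict. The housing, spacer and cover were each lowered until floor or part contact of about 5–6 N. The drill plate went over both stud heads without catching and was slid about 18 mm to its stop. I then backed it off slightly and released it.

**Last checks:**
- **Plate position:** The plate's centre measured (0.506, 0.348) at −2.2°. The nest estimate is about (0.506, 0.347) at −2.3°.
- **Locking:** The wrist picture shows both stud heads over the narrow slot ends, and the side view shows the plate lying level.
- **Robot:** The gripper is open and well clear of everything.
- **Bystanders:** I never moved near the spray bottle, countersink, bucking bar or the coloured look-alikes. I did not re-measure their positions at the end.

**What failed or disagreed:**
- **First grasp:** My first grasp of the housing closed above its rim without moving it. The images showed the real fingertips about 35 mm farther back than the text says, so I used the measured value for every later grasp.
- **Picture budget:** I viewed 14 pictures against the budget of 10.

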